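Set the bevel table of a stone saw to its index and hold it

ROBOT

A 6-joint arm with a two-finger parallel gripper is mounted at the origin on the work surface. World frame = base frame: x ahead of the robot, y to its left, z up, the work surface at z = 0. Lengths are in m, angles in rad, forces in N, time in s.
With the tool pointing down it reaches from about 0.35 to 0.925 m from the base axis. Payload 6.4 kg.
Tool frame: the origin (TCP) lies midway between the tips of the shut fingers; the grasp point (between the pads) lies 19 mm behind it (robot.grasp_offset is the distance from the TCP to the grasp point, in m); z points along the fingers, x is the direction in which the jaws open and shut, and the axes are right-handed (so a half turn about z gives the same grasp; the last joint's range is limited). The gripper opens to 94 mm and grips with 3 to 60 N. Pads are 16 mm wide; open, the fingers measure 119 mm over their backs; the gripper's body (75 mm by 177 mm) begins 78 mm behind the grasp point.
Start: joints at [0.936, 0.245, 1.558, -0, 1.339, -0.174], TCP at [0.289, 0.582, 0.205] pointing down, gripper open.
Joint ranges: [-3.13, 3.13], [-1.02, 2.26], [0.13, 2.54], [-0.95, 4.09], [0.21, 2.88], [-2.74, 2.74]. Speed limits (rad/s): [2.57, 2.57, 3.14, 3.14, 3.14, 3.14].

INTERFACE

Orientations are given as a unit quaternion [x, y, z, w].
In Python, from workcell import sensors, imaging, workorder, robot gives the robot as it stands.
- The arm moves only by the shell command python3 -m pendant 'ROWS'. ROWS is JSON, a list of rows, each an object with "fingers": the finger opening in mm, from 0 to 94; "translation": the shift along the tool's x, y, z in mm, a list of three; "spin": the turn about the tool's z in degrees. A call has 1 to 8 rows; each row shifts and turns the commanded pose from where the row before left it, along the tool's axes as they then stand; what a row does not reach is not made up. A row lasts 1/8 s, in which the tool goes at most 62.5 mm and 10.7 degrees, less where a joint would pass 70% of its speed; a pose out of reach is approached as far as the arm can. A call with a gripper value outside its range is refused whole. The fingers move at their own pace and stop on an object; the grip force is fixed at half the most. Time passes only in rows, so rows that do not move let the fingers close. It gives the time, the measured TCP pose, the force and the opening at its end, in the units of the state.
- sensors.observe(): the state, without advancing time (a new reading comes with each control period).
- imaging.camera(name): name is "scene" or "top" or "wrist"; returns the picture (420x560x3 uint8, red, green, blue); there is no depth.
- imaging.camera_params(name): a dict with "K" (3x3 intrinsics, pixels), "k1" (the pictures are not rectified: a ray, as slopes to the right and down, at radius r is drawn at 1 + k1 r^2 times it, then the intrinsics apply), "R" (3x3) and "t" (3): a world point X has camera coordinates R X + t; the wrist camera has in their place "T_tool_cam" (4x4, takes a point from camera to tool coordinates, whose origin is the TCP and whose axes are the tool frame's). Camera axes: x right, y down, z forward; pixel columns grow to the right and rows downward; lengths in m; the calibration is good to about 2 mm. A picture is of the moment at which its call begins: read the wrist's pose just before it. camera_params takes no time and is no camera call.
- workorder.hand_in(): hands the job in, once; it reports no verdict.
The state is a dict: "time": time; "joints": joint angles; "dq": joint speeds; "effort": joint torques, N m; "tcp_pos": TCP position; "orientation": TCP orientation; "ft_force": force on the tool from outside, world axes, zero at the start; "torque": the same for the moment, N m; "width": finger opening in m.
Only numpy, scipy, OpenCV 4.12 (cv2) and the standard library are available. Lean on these libraries where they do the work, as an engineer would, in place of code of your own. Each camera call takes 0.05 s, during which the arm holds its last target.

TASK

Clear the sawn stone block off the hinged bevel table of the wet stone saw and set it down gently, not dropped, in the empty green crate. Then swing up the bevel table, which has a bar handle on its free edge, until it is in line with the brass index finger on the quadrant, and finish holding it still at that angle (do not put it down or let go), so that a mate can tighten the clamps. Leave the index finger, the flat slab on the other half of the saw and the crate of rough stones where they are.

Things in the scene. Friction and masses are not known exactly. Their poses are not given: they have to be found in the camera images.
- saw: Wet stone saw: grey tub 380 x 340 mm, steel table top 160 mm high; origin at the centre of its underside, below the hinge line. Axes: x along hinge and blade, away from the robot; y towards the bevel table; z up. Seen from above, mm: bevel table x +-175, y 3..165; black blade guard x -130..70, y -24..0, top 223 high; quadrants x +-196, y 60..130, top 265 high; fence y -128.
- hinge (a point): Point on the hinge line of the bevel table, level with the middle of its handle, 155 mm above the work surface. x along the hinge line (beside and parallel to the blade), y level and square to it, pointing across the flat bevel table to its free edge, z up.
- flap_handle (a point): Middle of the bevel table's bar handle: rubber-covered round bar 14 mm thick, 120 mm long, parallel to the hinge line and 205 mm from it, in the hinge's plane, outside the table's free edge (155 mm high when flat). 33 mm clear between bar and edge, nothing beneath, posts only at its ends. Axes turn with the table: x along the bar, y straight away from the hinge.
- flap (a joint): Angle of the bevel table, rad: 0 lying flat (its start, resting on the tub), growing as its free edge is lifted, stop at 0.95. Its clamps are loose: it weighs 0.55 to 0.95 kg, turns freely and falls flat if let go; lifting at the handle takes 2 to 5 N.
- index (a joint): Angle, rad, of the brass index finger on the quadrant at the end of the saw away from the robot: the bevel angle wanted, counted like flap, so the bevel table is right when both read the same. Set anew each time between 0.36 and 0.74; a stiff friction fit that must stay put.
- index_tip (a point): Tip of the brass index finger: a narrow brass pointer reaching out radially beyond the far aluminium quadrant, tip 187 mm from the hinge line and 196 mm along it from the handle's middle. Its y axis points along the finger, away from the hinge line; seen along the hinge, finger and bevel table are in line when the angle is right.
- block_center (a point): Centre of the dull brown sawn stone block, 66 x 40 x 26 mm (x, y, z), 0.13 to 0.25 kg, lying flat on the bevel table, long side roughly along the hinge line; its centre is 13 mm above what it lies on.
- block: The same stone block; origin at the centre of its underside.
- crate_in (a point): Middle of the inner floor of the empty green plastic crate, 240 x 180 x 70 mm outside (x, y, z), walls and floor 5 mm, so the floor is 5 mm and the rim 70 mm above the work surface. It stands on the left or the right of the saw; an equal crate full of rough stones stands on the other side.
- roughs: green crate 240 x 180 x 70 mm full of rough stones; origin at the centre of its underside. Leave.
- slab_center (a point): pale flat stone slab 85 x 45 x 10 mm lying on the fixed half of the saw table between guard and fence; its centre. Leave.

How it is judged:
By the outcome, as a careful person would: the job done as asked, in the order asked, and still so for the second after the job is handed in, while the arm keeps its last pose, push and grip.
It also fails if it takes over 64 s, if anything falls off the work surface, if the arm or the gripper's body presses on something with over 40 N, if the wrist force passes 120 N, or if a joint passes its speed limit or range.

## Working session

There is one attempt and no reset: what is moved stays moved. The work goes in short steps, Python scripts to look and compute and a shell command to move; the robot and the scene stay as the last step left them, time stands still between calls to the robot, and variables do not carry over. Pictures are saved under pics/ and viewed, and the job is handed in when it is done.

```bash
mkdir -p pics; ls
python3 - <<'E'
from workcell import sensors, imaging, workorder, robot
import cv2
s=sensors.observe();print(s)
for n in("scene","top","wrist"):
    cv2.imwrite(f"pics/{n}0.png",imaging.camera(n)[:,:,::-1]); print(n,imaging.camera_params(n))
print([a for a in dir(robot) if a[0]!='_'])
E
```

```text
pics
{'time': 0.0, 'joints': array([ 9.35917662e-01,  2.45754984e-01,  1.55897229e+00, -2.28518975e-05,
        1.33870138e+00, -1.74100722e-01]), 'dq': array([-0.00093076,  0.00013198,  0.00061502, -0.00104602, -0.00094081,
       -0.00104722]), 'effort': array([ 7.04434501e-05, -4.15827012e+01, -3.14606953e+01,  6.85218489e-02,
        3.32138222e-02, -1.42358699e-04]), 'tcp_pos': array([0.28866813, 0.58173129, 0.20440559]), 'orientation': array([ 8.49893848e-01,  5.26953133e-01, -8.48071650e-04,  3.51599766e-04]), 'ft_force': array([ 0.50782884,  0.51148678, -0.04114884]), 'torque': array([-0.01040109,  0.04761523,  0.0335395 ]), 'width': 0.09369958907366661}
scene {'K': array([[414.39362189,   0.        , 282.19968796],
       [  0.        , 414.39362189, 211.92106082],
       [  0.        ,   0.        ,   1.        ]]), 'k1': -0.11961040155619898, 'R': array([[ 0.04241841,  0.99885944,  0.02192047],
       [ 0.58367706, -0.00696815, -0.81195599],
       [-0.81087716,  0.04723636, -0.58330692]]), 't': array([-0.0172135 , -0.2706388 ,  1.87117288])}
top {'K': array([[503.19776042
[... 248 characters left out ...]
5, -0.08543554],
       [ 0.08537367, -0.00349588, -0.99634287]]), 't': array([0.00716027, 0.66154339, 1.60070945])}
wrist {'K': array([[367.38921051,   0.        , 277.57469677],
       [  0.        , 367.38921051, 207.47552004],
       [  0.        ,   0.        ,   1.        ]]), 'k1': -0.030839010941594105, 'T_tool_cam': array([[ 9.99999064e-01,  1.34335046e-03,  2.57916289e-04,
        -1.15526155e-03],
       [-1.36527224e-03,  9.68536350e-01,  2.48868387e-01,
        -7.20970197e-02],
       [ 8.45161617e-05, -2.48868506e-01,  9.68537278e-01,
        -1.79884322e-01],
       [ 0.00000000e+00,  0.00000000e+00,  0.00000000e+00,
         1.00000000e+00]])}
['Unreachable', 'grasp_offset']
```

View pics/scene0.png

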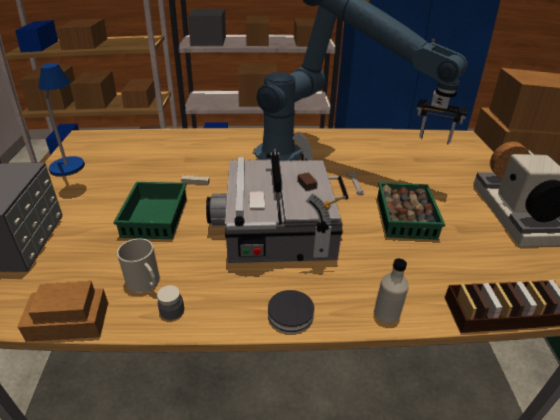

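View pics/top0.png

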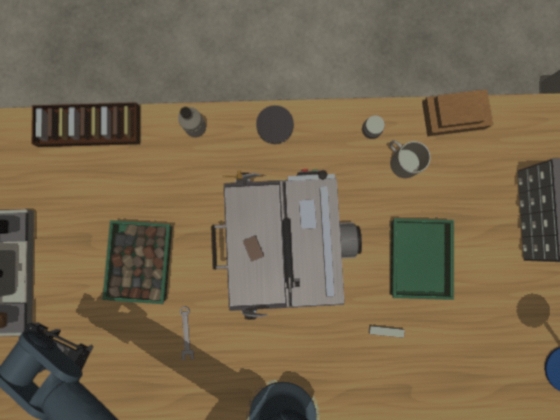

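View pics/wrist0.png

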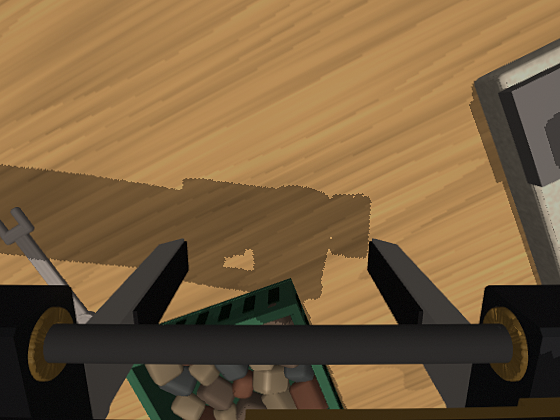

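The block lies on the left half (bevel table) at top (254,248), the empty crate is on the right at top (423,258), the roughs are on the left, and the handle is at about top (221,247). Next I'll zoom in.

```bash
cat > h.py <<'E'
import numpy as np, cv2
from scipy.spatial.transform import Rotation as Ro
from workcell import sensors, imaging
P={n:imaging.camera_params(n) for n in("scene","top","wrist")}
def ext(n,s=None):
    p=P[n]
    if n!="wrist": return p["R"],p["t"]
    s=s or sensors.observe()
    T=np.eye(4);T[:3,:3]=Ro.from_quat(s["orientation"]).as_matrix();T[:3,3]=s["tcp_pos"]
    M=np.linalg.inv(T@p["T_tool_cam"]);return M[:3,:3],M[:3,3]
def ray(n,u,v,s=None):
    p=P[n];R,t=ext(n,s)
    # k1 only: convert distorted -> ideal
    x=cv2.undistortPoints(np.array([[[u,v]]],float),p["K"],np.array([p["k1"],0,0,0.]))[0,0]
    return -R.T@t, R.T@np.array([x[0],x[1],1.])
def plane(n,u,v,z,s=None):
    o,d=ray(n,u,v,s);return o+d*(z-o[2])/d[2]
def proj(n,X,s=None):
    R,t=ext(n,s);p=P[n]
    return cv2.projectPoints(np.atleast_2d(X).astype(float),cv2.Rodrigues(R)[0],t,p["K"],np.array([p["k1"],0,0,0.]))[0][:,0]
def crop(f,x0,y0,x1,y1,k,out):
    im=cv2.imread(f)[y0:y1,x0:x1];cv2.imwrite(out,cv2.resize(im,None,fx=k,fy=k,interpolation=cv2.INTER_CUBIC))
def two(a,b):
    (o1,d1),(o2,d2)=a,b
    A=np.stack([d1,-d2],1);l=np.linalg.lstsq(A,o2-o1,rcond=None)[0]
    p,q=o1+l[0]*d1,o2+l[1]*d2;return (p+q)/2,np.linalg.norm(p-q)
E
python3 - <<'E'
from h import *
crop("pics/top0.png",205,165,365,325,4,"pics/t0c.png") 
im=cv2.imread("pics/top0.png")
crop("pics/top0.png",205,165,355,275,5,"pics/t0c.png")
crop("pics/top0.png",205,215,355,325,5,"pics/t0d.png")
crop("pics/scene0.png",210,145,370,265,5,"pics/s0c.png")
E
```

```text
(no output)
```

View pics/t0c.png

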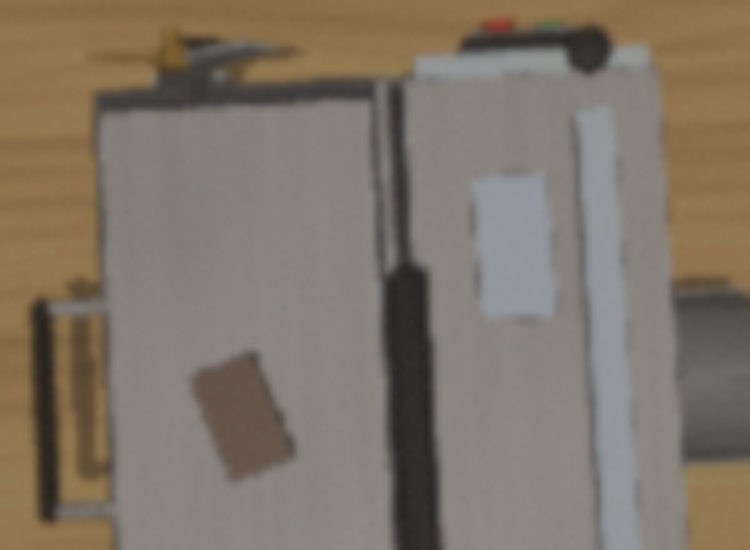

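View pics/t0d.png

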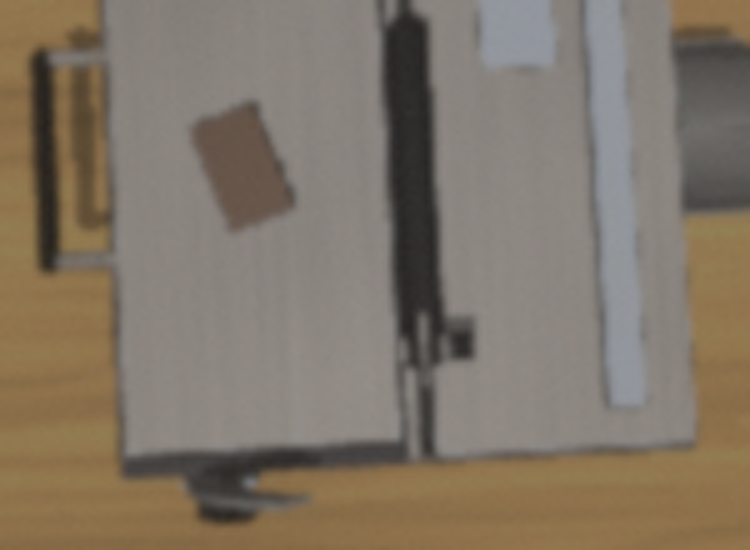

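View pics/s0c.png

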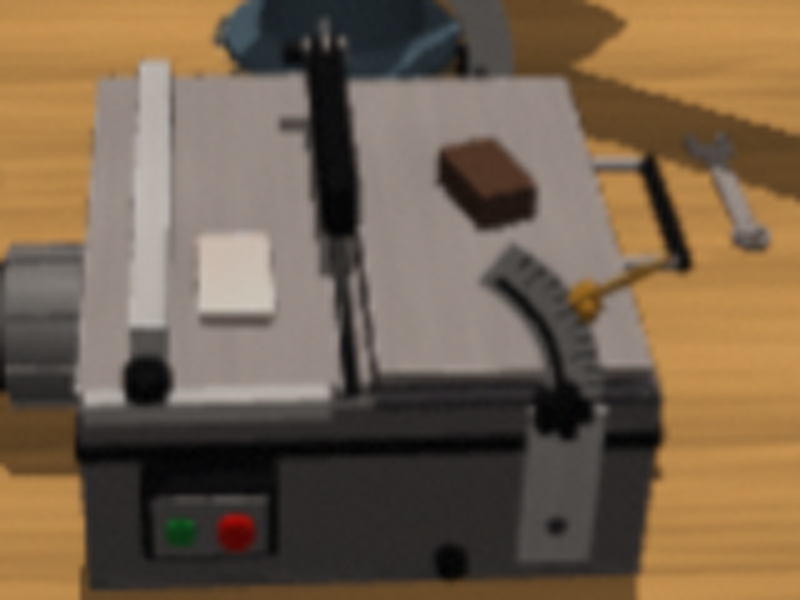

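Run:
```python
from h import *
im=cv2.imread("pics/top0.png");hsv=cv2.cvtColor(im,cv2.COLOR_BGR2HSV)
def big(m,x0,y0,x1,y1):
    k=np.zeros_like(m);k[y0:y1,x0:x1]=m[y0:y1,x0:x1]
    c=max(cv2.findContours(k,0,2)[0],key=cv2.contourArea);return c
# block
print(hsv[248,254],hsv[240,265],hsv[258,423],im[248,214],hsv[219,392])
c=big(cv2.inRange(hsv,(0,60,30),(14,255,160)),236,225,272,270);r=cv2.minAreaRect(c);print("block",r)
q=np.array([plane("top",*p,.186) for p in cv2.boxPoints(r)]);print(q.mean(0),[np.linalg.norm(q[i]-q[i-1]) for i in range(4)])
e=max([q[1]-q[0],q[2]-q[1]],key=np.linalg.norm);print("long dir deg",np.degrees(np.arctan2(e[1],e[0]))%180)
c=big(cv2.inRange(hsv,(50,60,20),(90,255,255)),375,200,470,320);r=cv2.minAreaRect(c);print("crate",r)
q=np.array([plane("top",*p,.07) for p in cv2.boxPoints(r)]);print(q,q.mean(0),[np.linalg.norm(q[i]-q[i-1]) for i in range(4)])
# bar
g=im.max(2);c=big(((g<60)*255).astype(np.uint8),205,215,219,280);r=cv2.minAreaRect(c);print("bar",r)
T=lambda x,y:(205+(x-2)/5,165+(y-2)/5)
D=lambda x,y:(205+(x-2)/5,215+(y-2)/5)
S=lambda x,y:(210+(x-2)/5,145+(y-2)/5)
A=plane("top",*T(40,302),.162);B=plane("top",*T(48,518),.162);print("bar",A,B,(A+B)/2,A-B)
A=plane("scene",*S(647,155),.155);B=plane("scene",*S(684,264),.155);print("bar scene",A,B,(A+B)/2,A-B)
# edges of saw
for n,a,b in[("tab far corner",T(97,97),.16),("near corner",D(123,473),.16),("fixed near",D(694,445),.16),("hinge far",T(385,85),.16),("hinge near",D(413,455),.16)]:
    print(n,plane("top",*a,b))
p,d=two(ray("top",*T(90,56)),ray("scene",*S(668,262)));print("tip",p,d)
```

```text
[ 11  74 104] [ 15  18 138] [72 93 85] [33 38 44] [ 19 112  84]
block ((253.04437255859375, 248.1065216064453), (21.307695388793945, 12.461540222167969), 67.38013458251953)
[0.53252109 0.07096927 0.186     ] [np.float64(0.061769229230844845), np.float64(0.036164240739827956), np.float64(0.06181723705223338), np.float64(0.036047296801814496)]
long dir deg 21.357137470731544
crate ((422.0, 258.5), (79.0, 60.0), 90.0)
[[ 0.61325763 -0.36270283  0.07      ]
 [ 0.60832233 -0.55230826  0.07      ]
 [ 0.36212267 -0.53893348  0.07      ]
 [ 0.367261   -0.35177649  0.07      ]] [ 0.48774091 -0.45143026  0.07      ] [np.float64(0.24623916434485915), np.float64(0.18966964564669192), np.float64(0.24656268864806355), np.float64(0.1872275158538416)]
bar ((213.61990356445312, 246.51812744140625), (41.048728942871094, 2.6160833835601807), 87.27368927001953)
bar [0.60394038 0.19049691 0.162     ] [0.47666534 0.18767616 0.162     ] [0.54030286 0.18908653 0.162     ] [0.12727505 0.00282075 0.        ]
bar scene [0.46926448 0.18788798 0.155     ] [0.60325461 0.19055373 0.155     ] [0.53625954 0.18922086 0.155     ] [-0.13399014 -0.00266575  0.        ]
tab far corner [0.72572032 0.15493052 0.16      ]
near corner [0.35625542 0.14588643 0.16      ]
fixed near [ 0.36371107 -0.18877493  0.16      ]
hinge far [ 0.72850231 -0.01724861  0.16      ]
hinge near [ 0.36227668 -0.02403391  0.16      ]
tip [0.73732644 0.14892309 0.24600353] 0.0007900513850911388
```

```bash
python3 -m pendant '[{"fingers":94,"translation":[0,0,-40],"spin":0},{"fingers":94,"translation":[0,0,-40],"spin":0},{"fingers":94,"translation":[-29,37,0],"spin":0},{"fingers":94,"translation":[-29,37,0],"spin":0},{"fingers":94,"translation":[-29,37,0],"spin":0},{"fingers":94,"translation":[-29,37,0],"spin":0},{"fingers":94,"translation":[-29,37,0],"spin":0},{"fingers":94,"translation":[-29,37,0],"spin":0}]'
python3 -m pendant '[{"fingers":94,"translation":[-29,37,0],"spin":0},{"fingers":94,"translation":[-29,37,0],"spin":0},{"fingers":94,"translation":[-29,37,0],"spin":0},{"fingers":94,"translation":[-29,37,0],"spin":0},{"fingers":94,"translation":[-29,37,0],"spin":-9.5},{"fingers":94,"translation":[0,0,0],"spin":-9.5},{"fingers":94,"translation":[0,0,0],"spin":-9.5},{"fingers":94,"translation":[0,0,0],"spin":-9.5}]'
python3 -m pendant '[{"fingers":94,"translation":[0,0,0],"spin":-9.5},{"fingers":94,"translation":[0,0,0],"spin":0}]'
python3 - <<'E'
from h import *
s=sensors.observe();print(s["time"],s["tcp_pos"],Ro.from_quat(s["orientation"]).as_matrix(),s["joints"])
im=imaging.camera("wrist");cv2.imwrite("pics/w1.png",im[:,:,::-1])
for p in([.5325,.071,.186],[.538,.189,.155],[.7373,.149,.246]):print(proj("wrist",p,s))
E
```

```text
time: 1.15
tcp_pos: [0.4108, 0.3262, 0.2852]
orientation: [0.85, 0.527, -0.0, 0.0]
ft_force: [0.7, -0.7, 0.5]
width: 0.0936
time: 2.15
tcp_pos: [0.5116, 0.1153, 0.2851]
orientation: [0.63, 0.777, -0.0, -0.0]
ft_force: [-0.5, 0.7, 0.3]
width: 0.0943
time: 2.4
tcp_pos: [0.5115, 0.1155, 0.2851]
orientation: [0.567, 0.824, -0.0, -0.0]
ft_force: [0.2, -0.1, 0.1]
width: 0.0938
2.4 [0.51154321 0.1155012  0.28513406] [[-3.58112174e-01  9.33678383e-01 -5.90014498e-04]
 [ 9.33678544e-01  3.58112241e-01  8.37300518e-06]
 [ 2.19109108e-04 -5.47885402e-04 -9.99999826e-01]] [ 5.66146547e-03 -1.10633437e-01  1.78663517e+00  1.17775904e-05
  1.46618088e+00 -1.93138135e+00]
[[216.11311263 213.44934954]]
[[343.78422492 255.27036942]]
[[215.43408539 499.5836752 ]]
```

View pics/w1.png

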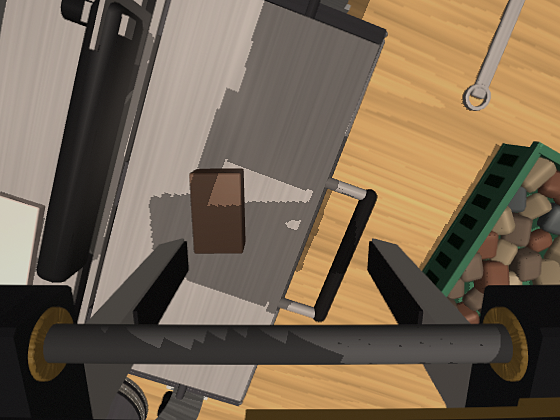

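The wrist view shows the block at about (217,213), where I predicted it and square to the jaws. The bar midpoint is at about (345,255), predicted at (344,255). Next I grip the block.

```bash
python3 -m pendant '[{"fingers":94,"translation":[-25,2,0],"spin":0},{"fingers":94,"translation":[-24,2,15],"spin":0},{"fingers":94,"translation":[0,0,30],"spin":0},{"fingers":94,"translation":[0,0,30],"spin":0},{"fingers":94,"translation":[0,0,25],"spin":0},{"fingers":94,"translation":[0,0,13],"spin":0},{"fingers":94,"translation":[0,0,6],"spin":0},{"fingers":80,"translation":[0,0,0],"spin":0}]'
python3 -m pendant '[{"fingers":30,"translation":[0,0,0],"spin":0},{"fingers":30,"translation":[0,0,0],"spin":0},{"fingers":30,"translation":[0,0,0],"spin":0},{"fingers":30,"translation":[0,0,0],"spin":0},{"fingers":30,"translation":[0,0,0],"spin":0},{"fingers":30,"translation":[0,0,0],"spin":0}]'
```

```text
time: 3.45
tcp_pos: [0.5334, 0.0713, 0.1669]
orientation: [0.566, 0.825, 0.0, 0.0]
ft_force: [-0.7, 0.0, 0.4]
width: 0.0872
time: 4.2
tcp_pos: [0.5331, 0.0713, 0.1665]
orientation: [0.566, 0.825, 0.0, -0.0]
ft_force: [0.1, 0.7, 1.8]
width: 0.0397
```

```bash
python3 -m pendant '[{"fingers":30,"translation":[0,0,-15],"spin":0},{"fingers":30,"translation":[0,0,-40],"spin":0},{"fingers":30,"translation":[0,0,-40],"spin":0},{"fingers":30,"translation":[0,0,-30],"spin":0},{"fingers":30,"translation":[-20,-9.5,0],"spin":0},{"fingers":30,"translation":[-39.5,-19,0],"spin":0},{"fingers":30,"translation":[-39.5,-19,0],"spin":0},{"fingers":30,"translation":[-39.5,-19,0],"spin":0}]'
python3 -m pendant '[{"fingers":30,"translation":[-39.5,-19,0],"spin":0},{"fingers":30,"translation":[-39.5,-19,0],"spin":0},{"fingers":30,"translation":[-39.5,-19,0],"spin":0},{"fingers":30,"translation":[-39.5,-19,0],"spin":0},{"fingers":30,"translation":[-39.5,-19,0],"spin":0},{"fingers":30,"translation":[-39.5,-19,0],"spin":0},{"fingers":30,"translation":[-39.5,-19,0],"spin":0},{"fingers":30,"translation":[-39.5,-19,0],"spin":0}]'
python3 -m pendant '[{"fingers":30,"translation":[-20,-9.5,0],"spin":0},{"fingers":30,"translation":[0,0,0],"spin":0},{"fingers":30,"translation":[0,0,0],"spin":0}]'
python3 - <<'E'
from h import *
s=sensors.observe();print(s["time"],s["tcp_pos"],s["width"],s["joints"])
im=imaging.camera("wrist");cv2.imwrite("pics/w2.png",im[:,:,::-1])
im=imaging.camera("scene");cv2.imwrite("pics/s2.png",im[:,:,::-1])
im=imaging.camera("top");cv2.imwrite("pics/t2.png",im[:,:,::-1])
crop("pics/scene0.png",290,170,370,230,10,"pics/s0f.png")
crop("pics/top0.png",215,160,295,220,10,"pics/t0f.png")
E
```

```text
time: 5.2
tcp_pos: [0.5206, -0.0832, 0.2923]
orientation: [0.566, 0.825, 0.0, 0.0]
ft_force: [-0.5, -0.1, -2.8]
width: 0.0399
time: 6.2
tcp_pos: [0.5093, -0.4169, 0.292]
orientation: [0.584, 0.812, -0.011, -0.002]
ft_force: [-0.7, -1.0, -1.4]
width: 0.0401
time: 6.58
tcp_pos: [0.512, -0.432, 0.2917]
orientation: [0.588, 0.809, -0.013, -0.003]
ft_force: [0.4, 0.8, -2.2]
width: 0.0396
6.575 [ 0.51204428 -0.4320395   0.29174839] 0.03961803781165164 [-0.85845454  0.23920138  1.40842574 -0.02669485  1.49343792 -2.74140974]
```

View pics/w2.png

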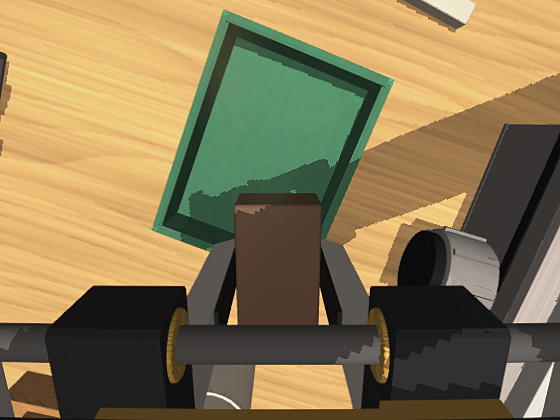

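View pics/s0f.png

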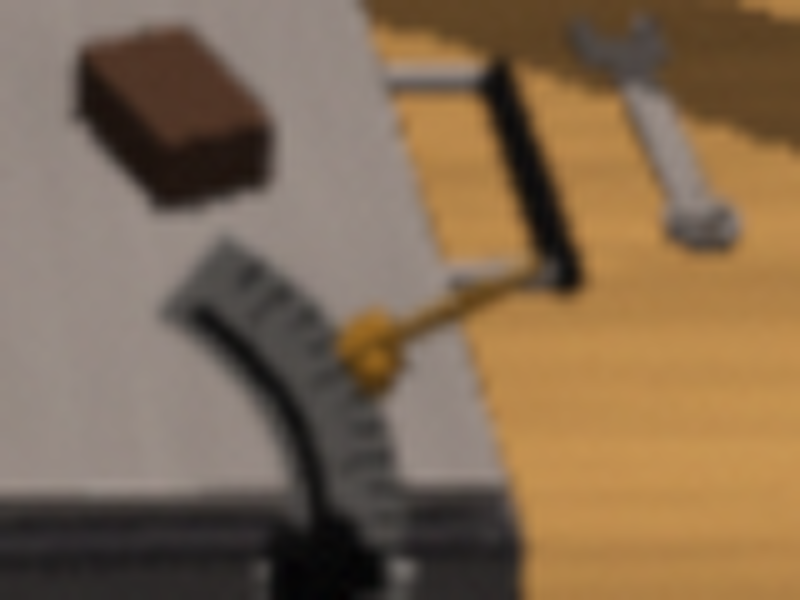

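View pics/t0f.png

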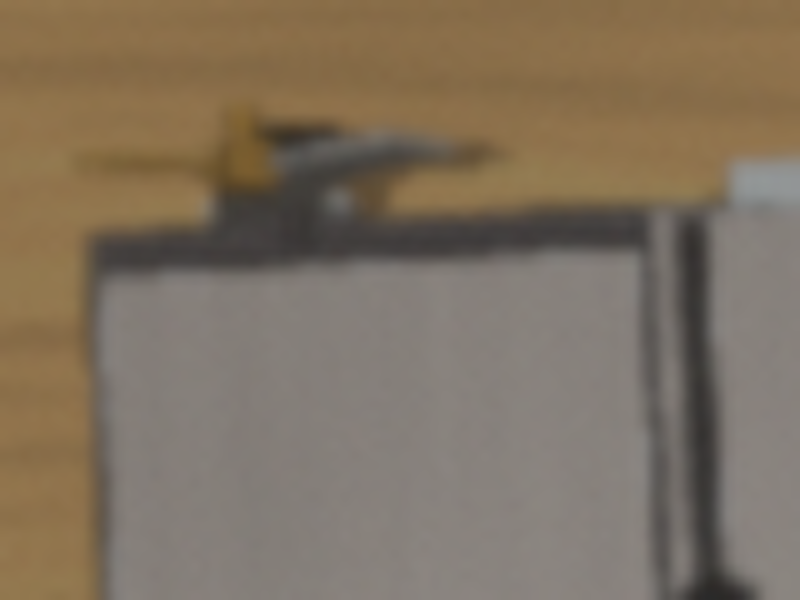

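J6 has run to the end of its range and tilted the tool, so I spin back before going on.

```bash
python3 -m pendant '[{"fingers":30,"translation":[0,0,0],"spin":10},{"fingers":30,"translation":[0,0,0],"spin":10},{"fingers":30,"translation":[0,0,0],"spin":10},{"fingers":30,"translation":[0,0,0],"spin":0}]'
python3 - <<'E'
from h import *
s=sensors.observe();print(s["time"],s["tcp_pos"],s["width"],s["joints"]);print(Ro.from_quat(s["orientation"]).as_matrix())
R=Ro.from_quat(s["orientation"]).as_matrix()
print(R.T@(np.array([.4877,-.4514,.2917])-s["tcp_pos"]))
S=lambda x,y:(290+(x-4.5)/10,170+(y-4.5)/10)
T=lambda x,y:(215+(x-4.5)/10,160+(y-4.5)/10)
def ang(p):
    a=np.radians(1.2);v=np.array([-np.sin(a),np.cos(a)]);u=np.array([np.cos(a),np.sin(a)])
    d=p[:2]-np.array([.5423,-.016]);return d@u,d@v,p[2]-.155,np.arctan2(p[2]-.155,d@v),np.hypot(d@v,p[2]-.155)
for b in [(70,158),(76,158),(80,158)]:
  for c in[(545,268),(535,272),(552,264)]:
    p,d=two(ray("top",*T(*b)),ray("scene",*S(*c)));print(b,c,p,d,ang(p))
p,d=two(ray("top",*T(215,165)),ray("scene",*S(405,335)));print(p,d,ang(p))
E
```

```text
time: 7.22
tcp_pos: [0.512, -0.4325, 0.2918]
orientation: [0.777, 0.63, -0.013, 0.001]
ft_force: [0.1, -0.5, -1.8]
width: 0.0395
7.225 [ 0.51201792 -0.43250394  0.29175262] 0.03947601128327442 [-0.85879794  0.23957489  1.40798333 -0.02704038  1.49301344 -2.21988173]
[[ 0.20591879  0.97837034 -0.01972143]
 [ 0.97832006 -0.20627921 -0.01840532]
 [-0.02207534 -0.01550387 -0.99963609]]
[-0.02349275 -0.01989325  0.00087997]
(70, 158) (545, 268) [0.73820395 0.15120822 0.24873516] 0.0014927342465275305 (np.float64(0.19936272729981525), np.float64(0.16306884145943012), np.float64(0.09373516303661053), np.float64(0.5216986791838174), np.float64(0.18808968032409623))
(70, 158) (535, 272) [0.73817583 0.14997422 0.24746055] 0.004256439986155206 (np.float64(0.19930876820399449), np.float64(0.161835705592924), np.float64(0.09246054889301683), np.float64(0.5190669362714871), np.float64(0.18638602068384189))
(70, 158) (552, 264) [0.73817284 0.15203466 0.2499899 ] 0.0004492313905281815 (np.float64(0.19934893063552042), np.float64(0.16389575456758856), np.float64(0.09498989937424193), np.float64(0.525
[... 1018 characters left out ...]
, 158) (535, 272) [0.738322   0.14853363 0.2475065 ] 0.0014843584448861835 (np.float64(0.19942474078044375), np.float64(0.16039236773685198), np.float64(0.09250650334134522), np.float64(0.5231494169377626), np.float64(0.1851571353976829))
(80, 158) (552, 264) [0.73832514 0.15059283 0.25004837] 0.003215148469565133 (np.float64(0.19947100169953497), np.float64(0.1624510496675815), np.float64(0.09504836957066556), np.float64(0.5293835921956036), np.float64(0.18821406986763997))
[0.73863017 0.11324472 0.22691648] 0.0004989095300272969 (np.float64(0.19899380457330326), np.float64(0.12510474077468875), np.float64(0.07191648094612432), np.float64(0.521721667962246), np.float64(0.14430237834483647))
```

```bash
python3 -m pendant '[{"fingers":30,"translation":[-12,-10,0],"spin":0},{"fingers":30,"translation":[-12,-10,20],"spin":0},{"fingers":30,"translation":[0,0,45],"spin":0},{"fingers":30,"translation":[0,0,45],"spin":0},{"fingers":30,"translation":[0,0,45],"spin":0},{"fingers":30,"translation":[0,0,45],"spin":0},{"fingers":30,"translation":[0,0,35],"spin":0},{"fingers":30,"translation":[0,0,25],"spin":0}]'
python3 - <<'E'
from h import *
s=sensors.observe();print(s["time"],s["tcp_pos"],s["width"],s["joints"])
im=imaging.camera("wrist");cv2.imwrite("pics/w3.png",im[:,:,::-1])
E
```

```text
time: 8.22
tcp_pos: [0.4798, -0.4563, 0.0287]
orientation: [0.777, 0.629, -0.014, -0.001]
ft_force: [-0.3, -0.0, -1.3]
width: 0.04
8.225 [ 0.47978353 -0.45629368  0.02870308] 0.03996538567668603 [-0.9195911   0.47526141  1.61134119 -0.03109736  1.05697948 -2.26477414]
```

View pics/w3.png

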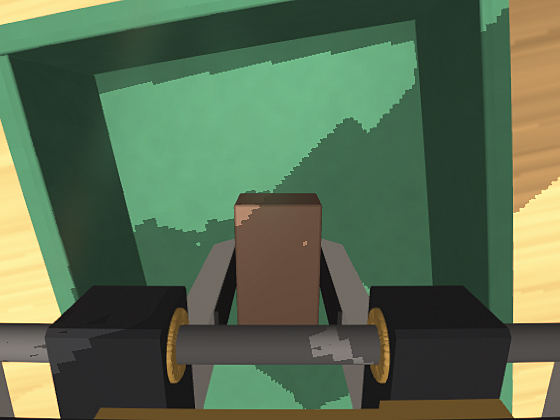

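The block is well inside the crate, in the middle at about (278,260). I lower it in small steps.

```bash
python3 -m pendant '[{"fingers":30,"translation":[0,0,8],"spin":0},{"fingers":30,"translation":[0,0,4],"spin":0},{"fingers":30,"translation":[0,0,2],"spin":0},{"fingers":30,"translation":[0,0,0],"spin":0}]'
python3 -m pendant '[{"fingers":30,"translation":[0,0,1.5],"spin":0},{"fingers":30,"translation":[0,0,0],"spin":0}]'
```

```text
time: 8.78
tcp_pos: [0.4822, -0.4577, 0.0191]
orientation: [0.777, 0.629, -0.014, 0.001]
ft_force: [-0.3, 0.5, -2.4]
width: 0.0398
time: 9.02
tcp_pos: [0.482, -0.4574, 0.0171]
orientation: [0.777, 0.629, -0.013, 0.001]
ft_force: [-0.2, 0.3, -2.6]
width: 0.04
```

```bash
python3 -m pendant '[{"fingers":30,"translation":[0,0,2],"spin":0},{"fingers":30,"translation":[0,0,1.5],"spin":0},{"fingers":30,"translation":[0,0,0],"spin":0}]'
python3 -m pendant '[{"fingers":30,"translation":[0,0,1],"spin":0},{"fingers":30,"translation":[0,0,0],"spin":0}]'
python3 -m pendant '[{"fingers":30,"translation":[0,0,1],"spin":0},{"fingers":30,"translation":[0,0,0],"spin":0}]'
```

```text
time: 9.4
tcp_pos: [0.4817, -0.4573, 0.0132]
orientation: [0.777, 0.629, -0.013, 0.001]
ft_force: [0.3, -1.3, -1.8]
width: 0.0397
time: 9.65
tcp_pos: [0.4819, -0.4576, 0.0125]
orientation: [0.777, 0.629, -0.013, 0.001]
ft_force: [-0.0, -0.4, -1.8]
width: 0.0401
time: 9.9
tcp_pos: [0.4819, -0.4576, 0.0122]
orientation: [0.777, 0.629, -0.014, 0.001]
ft_force: [-3.2, 1.7, 4.9]
width: 0.0397
```

```bash
python3 -m pendant '[{"fingers":30,"translation":[0,0,0.7],"spin":0},{"fingers":30,"translation":[0,0,0],"spin":0}]'
python3 -m pendant '[{"fingers":48,"translation":[0,0,0],"spin":0},{"fingers":60,"translation":[0,0,0],"spin":0},{"fingers":65,"translation":[0,0,0],"spin":0}]'
python3 -m pendant '[{"fingers":65,"translation":[0,0,-10],"spin":0},{"fingers":65,"translation":[0,0,-30],"spin":0},{"fingers":65,"translation":[0,0,-45],"spin":0},{"fingers":65,"translation":[0,0,-45],"spin":0},{"fingers":65,"translation":[0,0,-45],"spin":0},{"fingers":65,"translation":[0,0,-45],"spin":0},{"fingers":65,"translation":[0,0,-45],"spin":0},{"fingers":65,"translation":[0,0,-30],"spin":0}]'
python3 - <<'E'
from h import *
s=sensors.observe();R=Ro.from_quat(s["orientation"]).as_matrix();print(s["time"],s["tcp_pos"],s["width"],s["joints"]);print(R)
im=imaging.camera("wrist");cv2.imwrite("pics/w4.png",im[:,:,::-1])
print(R.T@(np.array([.54,-.03,.31])-s["tcp_pos"]))
E
```

```text
time: 10.15
tcp_pos: [0.4818, -0.4577, 0.0121]
orientation: [0.777, 0.629, -0.014, 0.001]
ft_force: [-3.8, 3.5, 8.5]
width: 0.0397
time: 10.52
tcp_pos: [0.4817, -0.4575, 0.0104]
orientation: [0.777, 0.629, -0.013, 0.001]
ft_force: [-0.4, 0.8, -0.1]
width: 0.0634
time: 11.52
tcp_pos: [0.488, -0.4525, 0.3095]
orientation: [0.777, 0.629, -0.014, 0.003]
ft_force: [0.5, -0.8, 0.1]
width: 0.0645
11.525 [ 0.48803446 -0.45248034  0.3094684 ] 0.06451729921186367 [-0.90613816  0.21738839  1.40248353 -0.02696968  1.51543793 -2.26521146]
[[ 0.20855443  0.97785761 -0.01730737]
 [ 0.97769869 -0.20890225 -0.02156649]
 [-0.02470451 -0.0124236  -0.9996176 ]]
[ 0.42388299 -0.0374488  -0.0105422 ]
```

View pics/w4.png

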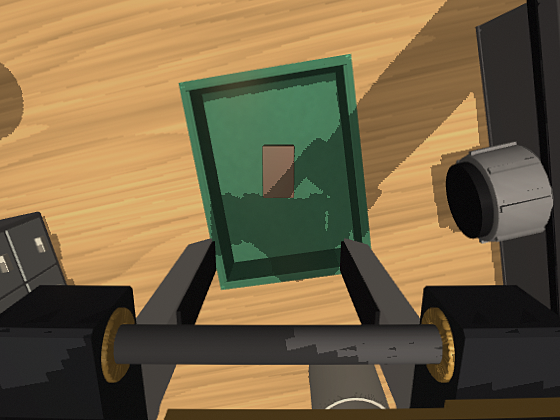

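The block lies flat and free in the crate at wrist (278,171). I go past the index finger for a closer look, then on to the handle.

```bash
python3 -m pendant '[{"fingers":65,"translation":[30,2,-8],"spin":0},{"fingers":65,"translation":[40,2,-8],"spin":0},{"fingers":65,"translation":[40,2,-8],"spin":0},{"fingers":65,"translation":[40,2,-8],"spin":0},{"fingers":65,"translation":[40,2,-8],"spin":0},{"fingers":65,"translation":[40,2,-8],"spin":0},{"fingers":65,"translation":[40,2,-8],"spin":0},{"fingers":65,"translation":[40,2,-8],"spin":0}]'
python3 -m pendant '[{"fingers":65,"translation":[40,2,0],"spin":0},{"fingers":65,"translation":[40,2,0],"spin":0},{"fingers":65,"translation":[40,2,0],"spin":0},{"fingers":65,"translation":[40,2,0],"spin":0},{"fingers":65,"translation":[40,2,0],"spin":0},{"fingers":65,"translation":[40,2,0],"spin":0},{"fingers":65,"translation":[40,2,0],"spin":0},{"fingers":65,"translation":[41,0,0],"spin":-6.5}]'
python3 -m pendant '[{"fingers":65,"translation":[0,0,0],"spin":-6.5},{"fingers":65,"translation":[0,0,0],"spin":0},{"fingers":65,"translation":[0,0,0],"spin":0}]'
python3 - <<'E'
from h import *
s=sensors.observe();R=Ro.from_quat(s["orientation"]).as_matrix();print(s["time"],s["tcp_pos"],s["width"],s["joints"]);print(R)
im=imaging.camera("wrist");cv2.imwrite("pics/w5.png",im[:,:,::-1])
print(proj("wrist",[.7382,.1505,.2485],s),proj("wrist",[.538,.189,.155],s))
E
```

```text
time: 12.58
tcp_pos: [0.5692, -0.1498, 0.3623]
orientation: [0.777, 0.629, -0.014, 0.001]
ft_force: [0.6, 1.0, -0.1]
width: 0.0649
time: 13.58
tcp_pos: [0.6499, 0.161, 0.3546]
orientation: [0.739, 0.673, -0.014, -0.0]
ft_force: [0.3, 0.4, -0.7]
width: 0.0653
time: 13.95
tcp_pos: [0.6497, 0.1594, 0.3551]
orientation: [0.702, 0.712, -0.014, -0.001]
ft_force: [1.0, -0.3, -0.3]
width: 0.0649
13.95 [0.64974732 0.15936245 0.3550614 ] 0.06486104685210099 [ 0.07848787  0.22966745  1.30793107 -0.01671331  1.62545533 -1.50747704]
[[-0.01461518  0.99969135 -0.02008966]
 [ 0.99973067  0.01424762 -0.01831915]
 [-0.01802727 -0.02035199 -0.99963034]]
[[268.98990755 308.38950094]] [[314.11383541  77.34941686]]
```

View pics/w5.png

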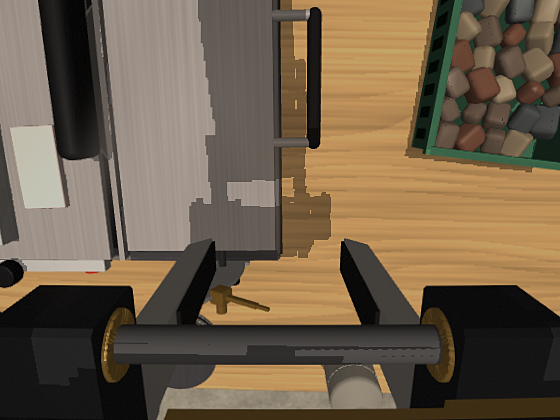

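Tip seen at (270,309), predicted (269,308). Bar middle seen at (314.5,77.5), predicted (314,77). The model holds, with the index at about 0.52 rad. On to the handle.

```bash
python3 -m pendant '[{"fingers":42,"translation":[8.5,-27,0],"spin":0},{"fingers":42,"translation":[8.5,-27,20],"spin":0},{"fingers":42,"translation":[8.5,-27,35],"spin":0},{"fingers":42,"translation":[8,-27.5,40],"spin":0},{"fingers":42,"translation":[0,0,30],"spin":0},{"fingers":42,"translation":[0,0,10],"spin":0},{"fingers":42,"translation":[0,0,0],"spin":0},{"fingers":42,"translation":[0,0,0],"spin":0}]'
python3 - <<'E'
from h import *
s=sensors.observe();R=Ro.from_quat(s["orientation"]).as_matrix();print(s["time"],s["tcp_pos"],s["width"],s["joints"])
im=imaging.camera("wrist");cv2.imwrite("pics/w6.png",im[:,:,::-1])
print(proj("wrist",[[.478,.1877,.155],[.538,.189,.155]],s), R.T@(np.array([.5376,.1887,.136])-s["tcp_pos"]))
E
```

```text
time: 15.0
tcp_pos: [0.5394, 0.1889, 0.2236]
orientation: [0.701, 0.713, -0.012, 0.0]
ft_force: [-0.7, 0.3, 0.7]
width: 0.0422
15.0 [0.53936522 0.1889049  0.22362038] 0.04224509806263181 [ 0.14615129  0.06201787  1.72912982 -0.01551625  1.3700061  -1.43725921]
[[280.52721698 132.47286435]
 [280.73975016 219.32981623]] [ 0.00136667 -0.00024396  0.0876274 ]
```

View pics/w6.png

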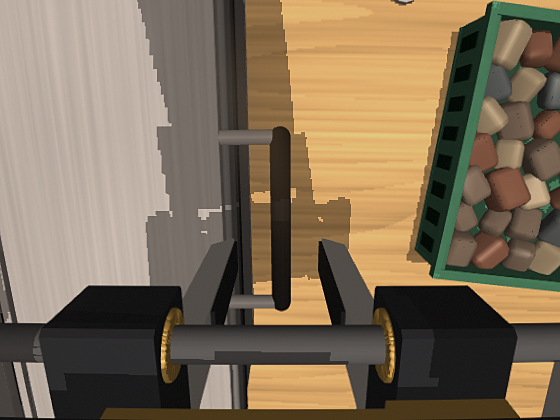

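The bar is vertical in the picture at u=281, midway between the fingers, as predicted. I descend slowly while watching the force.

```bash
python3 -m pendant '[{"fingers":42,"translation":[1.3,0,20],"spin":0},{"fingers":42,"translation":[0,0,20],"spin":0},{"fingers":42,"translation":[0,0,15],"spin":0},{"fingers":42,"translation":[0,0,10],"spin":0}]'
python3 -m pendant '[{"fingers":42,"translation":[0,0,10],"spin":0},{"fingers":42,"translation":[0,0,8],"spin":0},{"fingers":42,"translation":[0,0,4],"spin":0},{"fingers":42,"translation":[0,0,0],"spin":0}]'
```

```text
time: 15.55
tcp_pos: [0.5361, 0.189, 0.155]
orientation: [0.701, 0.713, -0.014, -0.001]
ft_force: [-0.9, -0.3, 0.9]
width: 0.0418
time: 16.05
tcp_pos: [0.5364, 0.1887, 0.1348]
orientation: [0.701, 0.713, -0.014, -0.001]
ft_force: [-0.3, 0.0, 0.4]
width: 0.0422
```

```bash
python3 -m pendant '[{"fingers":4,"translation":[0,0,0],"spin":0},{"fingers":4,"translation":[0,0,0],"spin":0},{"fingers":4,"translation":[0,0,0],"spin":0},{"fingers":4,"translation":[0,0,0],"spin":0},{"fingers":4,"translation":[0,0,0],"spin":0}]'
python3 - <<'E'
from h import *
s=sensors.observe();R=Ro.from_quat(s["orientation"]).as_matrix();print(s["time"],s["tcp_pos"],s["width"],s["ft_force"]);print(R)
g=s["tcp_pos"]-.019*R[:,2];print(g)
# arc plan: world displacement of handle for angle a
yaw=np.radians(1.2);v=np.array([-np.sin(yaw),np.cos(yaw),0])
for a in np.linspace(0,.52,14):
    print(round(a,2), np.round(1e3*(R.T@(.205*((np.cos(a)-1)*v+np.array([0,0,np.sin(a)])))),1))
E
```

```text
time: 16.68
tcp_pos: [0.5365, 0.1892, 0.1351]
orientation: [0.701, 0.713, -0.013, -0.001]
ft_force: [-0.2, 2.2, 0.6]
width: 0.0132
16.675 [0.53653125 0.18917876 0.13511129] 0.013184504958203511 [-0.23277317  2.18391163  0.60283901]
[[-0.01676819  0.99967138 -0.01938967]
 [ 0.99971461  0.01643259 -0.01733977]
 [-0.01701545 -0.01967489 -0.99966163]]
[0.53689966 0.18950822 0.15410486]
0.0 [0. 0. 0.]
0.04 [-0.3 -0.2 -8.2]
0.08 [ -0.9  -0.3 -16.4]
0.12 [ -1.9  -0.5 -24.5]
0.16 [ -3.2  -0.6 -32.6]
0.2 [ -4.8  -0.8 -40.6]
0.24 [ -6.7  -0.9 -48.6]
0.28 [ -8.9  -1.1 -56.5]
0.32 [-11.5  -1.2 -64.3]
0.36 [-14.4  -1.4 -72. ]
0.4 [-17.5  -1.5 -79.5]
0.44 [-21.   -1.6 -87. ]
0.48 [-24.8  -1.8 -94.2]
0.52 [ -28.8   -1.9 -101.4]
```

```bash
python3 -m pendant '[{"fingers":4,"translation":[-0.3,-0.2,-8.2],"spin":0},{"fingers":4,"translation":[-0.6,-0.1,-8.2],"spin":0},{"fingers":4,"translation":[-1,-0.2,-8.1],"spin":0},{"fingers":4,"translation":[0,0,0],"spin":0}]'
```

```text
time: 17.18
tcp_pos: [0.5365, 0.1878, 0.1597]
orientation: [0.701, 0.713, -0.013, -0.001]
ft_force: [2.3, 5.7, -3.3]
width: 0.0132
```

```bash
python3 -m pendant '[{"fingers":4,"translation":[-1.3,-0.1,-8.1],"spin":0},{"fingers":4,"translation":[-1.6,-0.2,-8],"spin":0},{"fingers":4,"translation":[-1.9,-0.1,-8],"spin":0},{"fingers":4,"translation":[-2.2,-0.2,-7.9],"spin":0},{"fingers":4,"translation":[-2.6,-0.1,-7.8],"spin":0},{"fingers":4,"translation":[-2.9,-0.2,-7.7],"spin":0},{"fingers":4,"translation":[0,0,0],"spin":0}]'
```

```text
time: 18.05
tcp_pos: [0.5368, 0.1767, 0.2078]
orientation: [0.701, 0.713, -0.012, -0.001]
ft_force: [1.0, 7.6, -2.0]
width: 0.0131
```

```bash
python3 -m pendant '[{"fingers":4,"translation":[-3.1,-0.1,-7.5],"spin":0},{"fingers":4,"translation":[-3.5,-0.1,-7.5],"spin":0},{"fingers":4,"translation":[-3.8,-0.2,-7.2],"spin":0},{"fingers":4,"translation":[-4,-0.1,-7.2],"spin":0},{"fingers":4,"translation":[0,0,0],"spin":0},{"fingers":4,"translation":[0,0,0],"spin":0}]'
python3 - <<'E'
from h import *
s=sensors.observe();R=Ro.from_quat(s["orientation"]).as_matrix();print(s["time"],s["tcp_pos"],s["width"],s["ft_force"])
g=s["tcp_pos"]-.019*R[:,2];d=g-np.array([.53689966,.18950822,.15410486]);print(d,np.arcsin(d[2]/.205),np.arccos(1+d[1]/.205))
for n in("wrist","scene","top"):cv2.imwrite(f"pics/{n}7.png",imaging.camera(n)[:,:,::-1])
crop("pics/scene7.png",270,140,370,215,8,"pics/s7f.png")
crop("pics/top7.png",205,160,305,235,8,"pics/t7f.png")
E
```

```text
time: 18.8
tcp_pos: [0.5371, 0.1636, 0.2376]
orientation: [0.701, 0.713, -0.012, -0.002]
ft_force: [0.6, 9.5, 0.5]
width: 0.0132
18.8 [0.53714565 0.16357904 0.23763669] 0.013229519814899822 [0.63066217 9.46522823 0.45038171]
[ 0.00060005 -0.02566289  0.10252666] 0.5237489519506607 0.5057421980136059
```

View pics/wrist7.png

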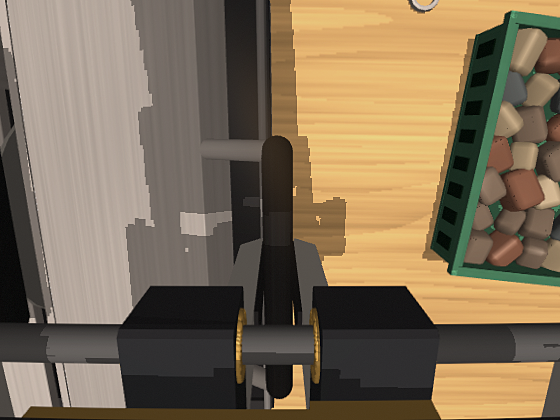

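View pics/s7f.png

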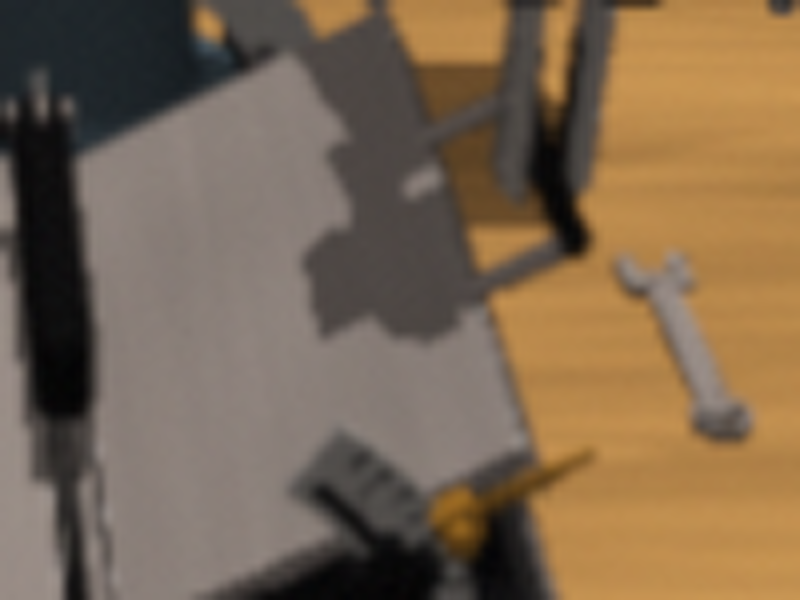

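View pics/t7f.png

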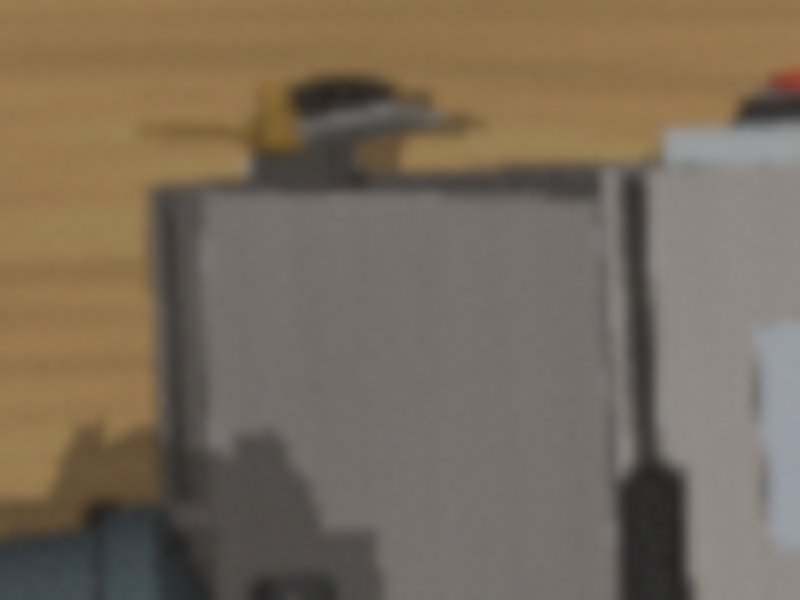

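Run:
```python
from h import *
H=np.array([.5423,-.016,.155]);yaw=np.radians(1.2);u=np.array([np.cos(yaw),np.sin(yaw),0]);v=np.array([-np.sin(yaw),np.cos(yaw),0]);w=np.array([0,0,1.])
def pt(x,y,z,a):return H+x*u+v*(y*np.cos(a)-z*np.sin(a))+w*(y*np.sin(a)+z*np.cos(a))
F={"bar end":(60,205,0),"corner":(175,165,5),"tip":(196,187,0)}
for k,f in F.items():
  f=np.array(f)/1e3
  for n,x0,y0 in(("scene",270,140),("top",205,160)):
    print(k,n)
    for a in(0,.48,.5,.52,.54):
        p=proj(n,pt(*f,a))[0]
        print("  ",a,p.round(2),"crop8",((p-[x0,y0])*8+3.5).round(0), "s0f/t0f",((p-([290,170] if n=="scene" else [215,160]))*10+4.5).round(0))
```

```text
bar end scene
   0 [346.01 196.48] crop8 [612. 455.] s0f/t0f [565. 269.]
   0.48 [341.91 170.51] crop8 [579. 248.] s0f/t0f [524.  10.]
   0.5 [341.4  169.47] crop8 [575. 239.] s0f/t0f [519.  -1.]
   0.52 [340.87 168.45] crop8 [570. 231.] s0f/t0f [513. -11.]
   0.54 [340.31 167.43] crop8 [566. 223.] s0f/t0f [508. -21.]
bar end top
   0 [213.03 227.11] crop8 [ 68. 540.] s0f/t0f [-15. 676.]
   0.48 [216.9  225.13] crop8 [ 99. 525.] s0f/t0f [ 24. 656.]
   0.5 [217.43 225.03] crop8 [103. 524.] s0f/t0f [ 29. 655.]
   0.52 [218.   224.93] crop8 [107. 523.] s0f/t0f [ 34. 654.]
   0.54 [218.59 224.83] crop8 [112. 522.] s0f/t0f [ 40. 653.]
corner scene
   0 [340.13 217.07] crop8 [565. 620.] s0f/t0f [506. 475.]
   0.48 [335.55 195.54] crop8 [528. 448.] s0f/t0f [460. 260.]
   0.5 [335.07 194.7 ] crop8 [524. 441.] s0f/t0f [455. 251.]
   0.52 [334.57 193.86] crop8 [520. 434.] s0f/t0f [450. 243.]
   0.54 [334.05 193.03] crop8 [516. 428.] s0f/t0f [445. 235.]
corner top
   0 [224.84 187.94] crop8 [162. 227.] s0f/t0f [103. 284.]
   0.48 [229.36 184.27] crop8 [198. 198.] s0f/t0f [148. 247.]
   0.5 [229.84 184.11] crop8 [202. 196.] s0f/t0f [153. 246.]
   0.52 [230.34 183.95] crop8 [206. 195.] s0f/t0f [158. 244.]
   0.54 [230.87 183.79] crop8 [210. 194.] s0f/t0f [163. 242.]
tip scene
   0 [348.72 222.62] crop8 [633. 664.] s0f/t0f [592. 531.]
   0.48 [344.81 197.88] crop8 [602. 467.] s0f/t0f [553. 283.]
   0.5 [344.31 196.89] crop8 [598. 459.] s0f/t0f [548. 273.]
   0.52 [343.78 195.92] crop8 [594. 451.] s0f/t0f [542. 264.]
   0.54 [343.23 194.95] crop8 [589. 443.] s0f/t0f [537. 254.]
tip top
   0 [217.42 181.54] crop8 [103. 176.] s0f/t0f [ 29. 220.]
   0.48 [221.16 177.  ] crop8 [133. 140.] s0f/t0f [ 66. 175.]
   0.5 [221.65 176.8 ] crop8 [137. 138.] s0f/t0f [ 71. 173.]
   0.52 [222.17 176.6 ] crop8 [141. 136.] s0f/t0f [ 76. 170.]
   0.54 [222.71 176.4 ] crop8 [145. 135.] s0f/t0f [ 82. 168.]
```

Run:
```python
from h import *
a=np.mean([imaging.camera("scene").astype(float) for _ in range(6)],0)[:,:,::-1]
b=np.mean([imaging.camera("top").astype(float) for _ in range(6)],0)[:,:,::-1]
cv2.imwrite("pics/s8.png",a);cv2.imwrite("pics/t8.png",b)
crop("pics/s8.png",318,155,358,185,20,"pics/s8a.png")
crop("pics/s8.png",318,185,358,215,20,"pics/s8b.png")
crop("pics/t8.png",215,165,255,195,20,"pics/t8a.png")
crop("pics/scene0.png",318,185,358,215,20,"pics/s0a.png")
```

```text
[ WARN:0@13.565] global loadsave.cpp:1063 imwrite_ Unsupported depth image for selected encoder is fallbacked to CV_8U.
```

View pics/s8a.png

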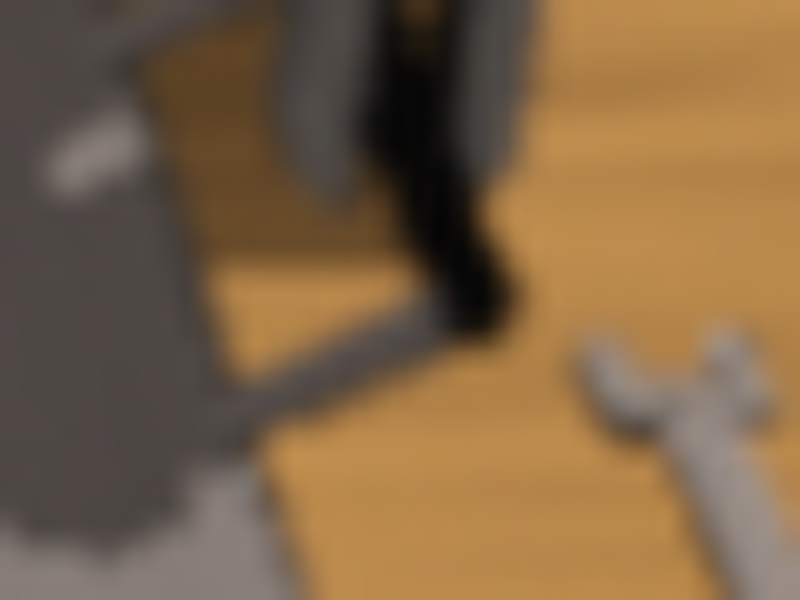

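View pics/s8b.png

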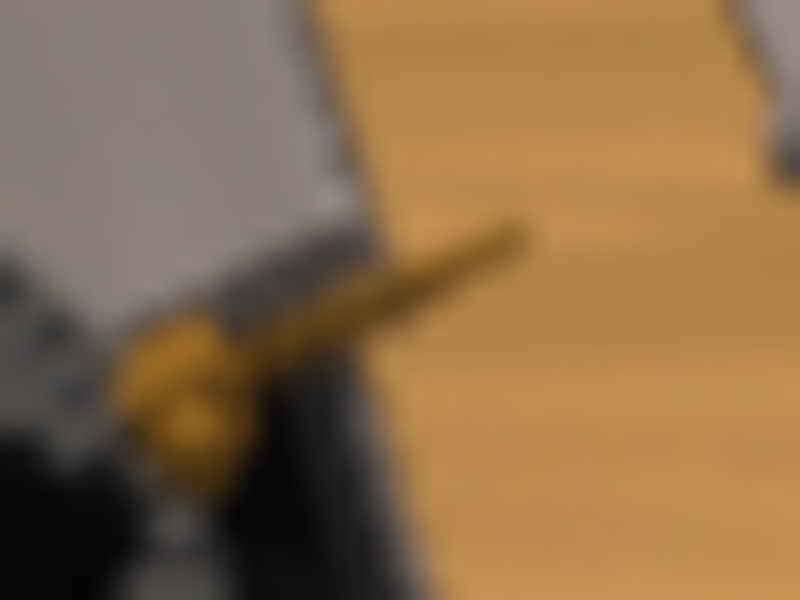

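View pics/t8a.png

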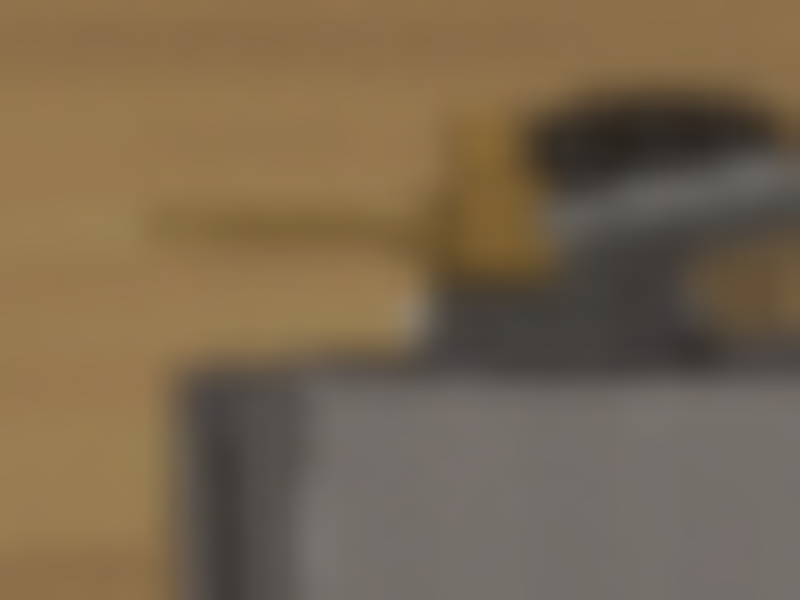

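View pics/s0a.png

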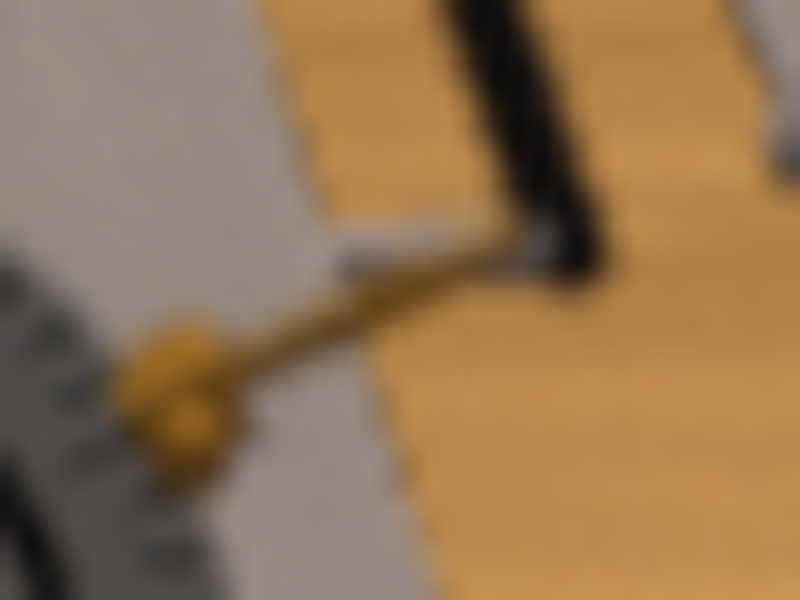

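Run:
```python
from h import *
from scipy.optimize import brentq
H=np.array([.5423,-.016,.155]);yaw=np.radians(1.2);u=np.array([np.cos(yaw),np.sin(yaw),0]);v=np.array([-np.sin(yaw),np.cos(yaw),0]);w=np.array([0,0,1.])
def pt(x,y,z,a):return H+x*u+v*(y*np.cos(a)-z*np.sin(a))+w*(y*np.sin(a)+z*np.cos(a))
C=lambda x,y,ox,oy:np.array([ox+(x-9.5)/20,oy+(y-9.5)/20])
def sl(p,q):d=q-p;return np.degrees(np.arctan2(d[1],d[0]))
print("finger seen",sl(C(250,365,318,185),C(520,230,318,185)),"post seen",sl(C(240,405,318,155),C(440,300,318,155)))
for a in(.48,.5,.52,.54,.56):
    P_=lambda x,y,z:proj("scene",pt(x,y,z,a))[0]
    print(a,"finger",sl(P_(.196,.15,0),P_(.196,.187,0)),"post",sl(P_(.056,.165,0),P_(.056,.2,0)),"edge",sl(P_(.175,.1,.005),P_(.175,.165,.005)))
# brass fit
im=cv2.imread("pics/s8.png");h=cv2.cvtColor(im,cv2.COLOR_BGR2HSV).astype(int)
big=cv2.resize(im[185:215,318:358],None,fx=8,fy=8,interpolation=cv2.INTER_CUBIC)
hs=cv2.cvtColor(big,cv2.COLOR_BGR2HSV);m=cv2.inRange(hs,(8,120,50),(25,255,150))
# column-wise darkest row along finger, cols 330.5..343
g=im.astype(float)[:,:,:].sum(2)
pts=[]
for c in range(338,344):
    r=g[190:204,c];base=np.median(r);wt=np.clip(base-r-25,0,None);wt[np.arange(14)>11]=0
    pts.append((c,190+(wt*np.arange(14)).sum()/wt.sum()));
print(pts)
pts=np.array(pts)
k=np.polyfit(pts[:,0],pts[:,1],1);print("slope",np.degrees(np.arctan(k[0])))
for a in(.48,.5,.52,.54):
    p=proj("scene",pt(.196,.175,0,a))[0];print(a,p,"line row",np.polyval(k,p[0]))
```

```text
finger seen -26.56505117707799 post seen -27.699472808055
0.48 finger -23.344774018435796 post -24.001729219167128 edge -23.482984871244916
0.5 finger -24.300746961375665 post -24.99617120724758 edge -24.447839434641118
0.52 finger -25.261977427334564 post -25.995161541991205 edge -25.417863512999997
0.54 finger -26.22873884695838 post -26.998924669816635 edge -26.393323235210048
0.56 finger -27.20130410636149 post -28.00768314888913 edge -27.37448386464701
[(338, np.float64(199.30248306997743)), (339, np.float64(198.8018292682927)), (340, np.float64(198.3202846975089)), (341, np.float64(197.7217847769029)), (342, np.float64(197.22085889570553)), (343, np.float64(196.75))]
slope -27.35036410891207
0.48 [340.80955821 199.60437028] line row 197.85942045764477
0.5 [340.33857073 198.68776576] line row 198.1030397604583
0.52 [339.84275153 197.77854309] line row 198.35950332192584
0.54 [339.32219317 196.87714112] line row 198.6287632721842
```

Run:
```python
from h import *
H=np.array([.5423,-.016,.155]);yaw=np.radians(1.2);u=np.array([np.cos(yaw),np.sin(yaw),0]);v=np.array([-np.sin(yaw),np.cos(yaw),0]);w=np.array([0,0,1.])
def pt(x,y,z,a):return H+x*u+v*(y*np.cos(a)-z*np.sin(a))+w*(y*np.sin(a)+z*np.cos(a))
im=cv2.imread("pics/s8.png").astype(float)
# post: red-channel minus blue is low on the grey post, high on wood
q=im[:,:,2]-im[:,:,0];pts=[]
for c in range(332,339):
    r=q[165:182,c];b=np.percentile(r,80);wt=np.clip(b-r-12,0,None);lo=int(np.argmax(wt));k=np.arange(17);wt[abs(k-lo)>3]=0
    pts.append((c,165+(wt*k).sum()/wt.sum()))
pts=np.array(pts);k=np.polyfit(pts[:,0],pts[:,1],1);print(pts.round(2).tolist(),np.degrees(np.arctan(k[0])))
for x in(.054,.057,.06):
  f=lambda a:(lambda p:p[1]-np.polyval(k,p[0]))(proj("scene",pt(x,.185,0,a))[0])
  from scipy.optimize import brentq
  print(x,"flap by post",brentq(f,.3,.8))
kk=np.polyfit([338,339,340,341,342,343],[199.30,198.80,198.32,197.72,197.22,196.75],1)
print("index by line",brentq(lambda a:(lambda p:p[1]-np.polyval(kk,p[0]))(proj("scene",pt(.196,.178,0,a))[0]),.3,.8))
# bar far end extent: dark mask
d=(im.max(2)<60);ys,xs=np.nonzero(d[160:180,330:348]);
for n,f,y0,y1 in(("lift","pics/s8.png",163,176),("flat","pics/scene0.png",190,203)):
    g=cv2.imread(f).astype(float);r=g[:,:,2]
    z=cv2.resize(r[y0:y1,334:352],None,fx=10,fy=10,interpolation=cv2.INTER_LINEAR)
    yy,xx=np.nonzero(z<95);print(n,"bottom",y0+(yy.max()-4.5)/10,"right",334+(xx.max()-4.5)/10)
for a in(0,.48,.5,.52):print(a,proj("scene",pt(.06,.205,0,a))[0])
```

```text
[[332.0, 174.03], [333.0, 173.71], [334.0, 173.18], [335.0, 172.73], [336.0, 172.23], [337.0, 171.74], [338.0, 166.18]] -45.44186341538829
0.054 flap by post 0.4907198252085943
0.057 flap by post 0.5002379928085456
0.06 flap by post 0.5097170241886874
index by line 0.5109841255195036
lift bottom 174.15 right 343.15
flat bottom 198.85 right 347.65
0 [346.0130252  196.47557523]
0.48 [341.9072117  170.50713523]
0.5 [341.40147444 169.47262512]
0.52 [340.86900904 168.44609272]
```

Run:
```python
from h import *
from scipy.optimize import brentq
H=np.array([.5423,-.016,.155]);yaw=np.radians(1.2);u=np.array([np.cos(yaw),np.sin(yaw),0]);v=np.array([-np.sin(yaw),np.cos(yaw),0]);w=np.array([0,0,1.])
def pt(x,y,z,a):return H+x*u+v*(y*np.cos(a)-z*np.sin(a))+w*(y*np.sin(a)+z*np.cos(a))
k=np.polyfit([332,333,334,335,336,337],[174.03,173.71,173.18,172.73,172.23,171.74],1);print(np.degrees(np.arctan(k[0])))
for x in(.054,.057,.06):
  print(x,brentq(lambda a:(lambda p:p[1]-np.polyval(k,p[0]))(proj("scene",pt(x,.18,0,a))[0]),.3,.8))
s=sensors.observe();R=Ro.from_quat(s["orientation"]).as_matrix();print(s["time"],s["tcp_pos"],s["ft_force"])
for da in(.01,.015,.02):
  f=lambda a:.205*(np.cos(a)*v+np.sin(a)*w)
  print(da,1e3*R.T@(f(.505+da)-f(.505)))
```

```text
-25.025854624686083
0.054 0.47471134617025706
0.057 0.4851088054916925
0.06 0.4955045402333757
19.55 [0.53713646 0.16362921 0.23758321] [1.89804878 8.57944852 0.77168589]
0.01 [-1.02529747 -0.02980491 -1.77492021]
0.015 [-1.54459017 -0.044609   -2.65851442]
0.02 [-2.06829492 -0.05934702 -3.53950191]
```

Same-camera comparisons put the table at about 0.50 and the finger at 0.51–0.52, so I raise it by about 0.015 and ease the inward push.

```bash
python3 -m pendant '[{"fingers":4,"translation":[-0.3,0,-1.6],"spin":0},{"fingers":4,"translation":[0,0,-1.7],"spin":0},{"fingers":4,"translation":[0,0,0],"spin":0},{"fingers":4,"translation":[0,0,0],"spin":0},{"fingers":4,"translation":[0,0,0],"spin":0}]'
cat > m.py <<'E'
from h import *
from scipy.optimize import brentq
H=np.array([.5423,-.016,.155]);yaw=np.radians(1.2);u=np.array([np.cos(yaw),np.sin(yaw),0]);v=np.array([-np.sin(yaw),np.cos(yaw),0]);w=np.array([0,0,1.])
def pt(x,y,z,a):return H+x*u+v*(y*np.cos(a)-z*np.sin(a))+w*(y*np.sin(a)+z*np.cos(a))
def lines(im):
    im=im.astype(float);out=[]
    q=im[:,:,2]-im[:,:,0];P=[]
    for c in range(332,337):
        r=q[165:182,c];k=np.arange(17);wt=np.clip(np.percentile(r,80)-r-12,0,None);lo=int(np.argmax(wt));wt[abs(k-lo)>3]=0;P.append((c,165+(wt*k).sum()/wt.sum()))
    P=np.array(P);out.append((P,np.polyfit(*P.T,1)))
    g=im.sum(2);P=[]
    for c in range(338,344):
        r=g[190:204,c];k=np.arange(14);wt=np.clip(np.median(r)-r-25,0,None);wt[k>11]=0;P.append((c,190+(wt*k).sum()/wt.sum()))
    P=np.array(P);out.append((P,np.polyfit(*P.T,1)));return out
E
python3 - <<'E'
from m import *
s=sensors.observe();R=Ro.from_quat(s["orientation"]).as_matrix();print(s["time"],s["tcp_pos"],s["ft_force"],s["tcp_pos"]-.019*R[:,2])
im=np.mean([imaging.camera("scene").astype(float) for _ in range(8)],0)[:,:,::-1]
cv2.imwrite("pics/s9.png",im.astype(np.uint8))
for (P,k),x,y in zip(lines(im),(.058,.196),(.18,.178)):
    print(P.round(2).tolist(),np.degrees(np.arctan(k[0])),brentq(lambda a:(lambda p:p[1]-np.polyval(k,p[0]))(proj("scene",pt(x,y,0,a))[0]),.3,.8))
z=cv2.resize(im[163:176,334:352,2],None,fx=10,fy=10);yy,xx=np.nonzero((z<95)&(np.arange(180)[None]<100)&(np.arange(180)[None]>40));print("bottom",163+(yy.max()-4.5)/10,"right",334+(xx.max()-4.5)/10)
cv2.imwrite("pics/t9.png",imaging.camera("top")[:,:,::-1])
crop("pics/s9.png",305,155,365,200,13,"pics/s9a.png");crop("pics/t9.png",215,165,255,195,20,"pics/t9a.png")
E
```

```text
time: 20.18
tcp_pos: [0.5372, 0.1622, 0.2403]
orientation: [0.701, 0.713, -0.013, -0.001]
ft_force: [1.8, 5.5, 0.2]
width: 0.0134
20.175 [0.53716031 0.1622043  0.24025383] [1.79987649 5.4620142  0.15483405] [0.53752706 0.16252091 0.25924765]
[[332.0, 173.37], [333.0, 172.95], [334.0, 172.41], [335.0, 171.96], [336.0, 171.27]] -27.502464863420762 0.5023127931533937
[[338.0, 199.15], [339.0, 198.78], [340.0, 198.32], [341.0, 197.74], [342.0, 197.22], [343.0, 196.77]] -26.123494074029878 0.5110623641935833
bottom 171.55 right 342.75
```

View pics/s9a.png

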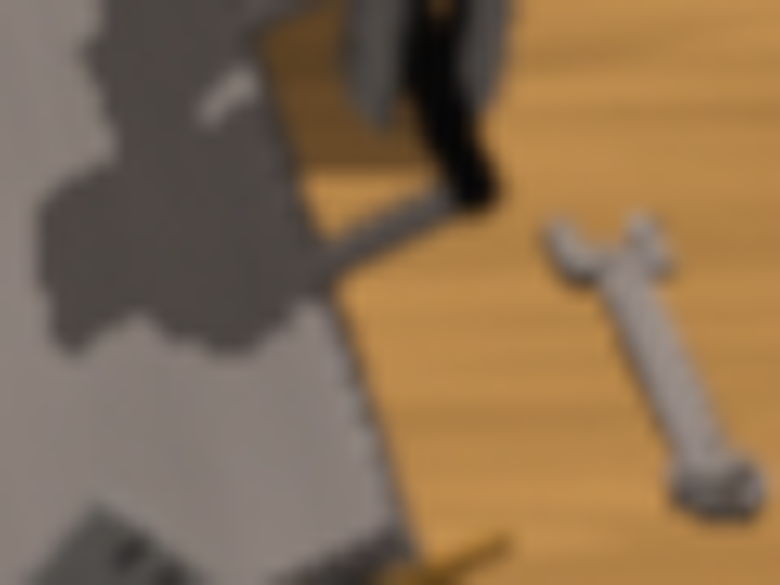

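View pics/t9a.png

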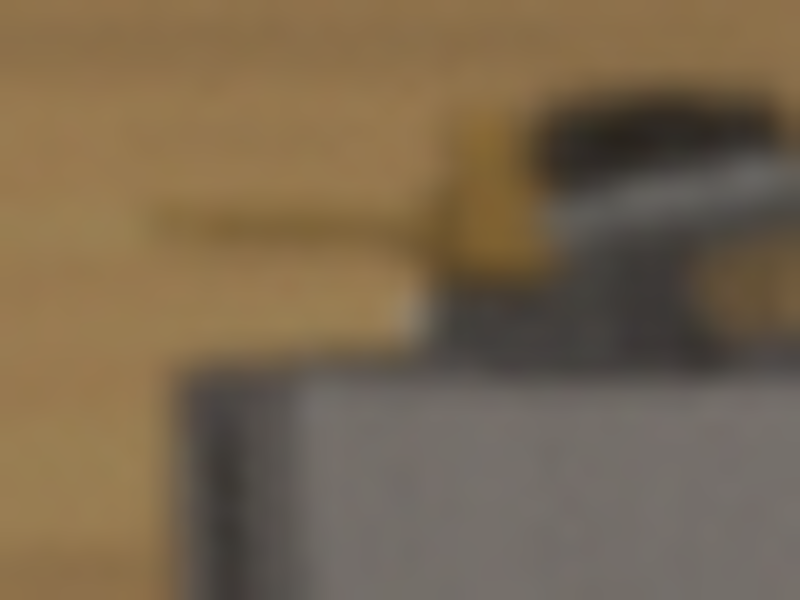

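Run:
```python
from m import *
s=sensors.observe();im=imaging.camera("wrist");cv2.imwrite("pics/w9.png",im[:,:,::-1])
crop("pics/w9.png",180,0,320,105,5,"pics/w9a.png")
for a in(.48,.5,.52,.54):
  print(a,[ (proj("wrist",pt(x,y,z,a),s)[0]-[180,0])*5+2 for x,y,z in((-.12,.165,.005),(-.12,.165,-.005),(-.06,.205,0))])
```

```text
0.48 [array([130.3339745 ,  67.29011993]), array([195.85050792,  92.33325705]), array([533.95531323, 722.68520564])]
0.5 [array([106.16153939,  58.71194937]), array([175.46691213,  84.22529373]), array([512.86732125, 725.17403913])]
0.52 [array([80.66286645, 49.98346204]), array([153.87072222,  75.96027223]), array([490.06904953, 727.74538843])]
0.54 [array([53.80087658, 41.10821074]), array([131.02439395,  67.53980866]), array([465.47667068, 730.40204707])]
```

View pics/w9a.png

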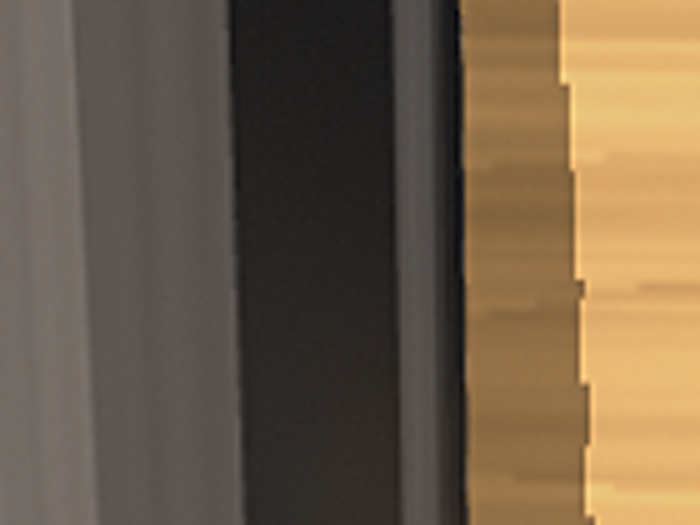

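View pics/w9.png

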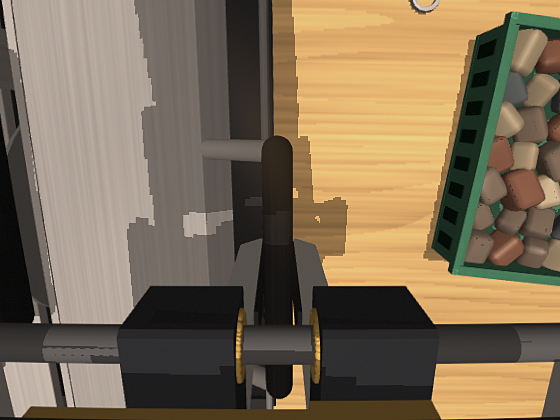

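Run:
```python
from m import *
crop("pics/w6.png",180,60,320,165,5,"pics/w6a.png")
s={"tcp_pos":np.array([.53936522,.1889049,.22362038]),"orientation":Ro.from_matrix(np.array([[-.0168,.99967,-.0194],[.9997,.0164,-.0173],[-.017,-.0197,-.99966]])).as_quat()}
for x,y,z in((-.09,.165,.005),(-.06,.205,0),(-.055,.19,0)):print((proj("wrist",pt(x,y,z,0),s)[0]-[180,60])*5+2)
s["tcp_pos"]=np.array([.64974732,.15936245,.3550614]);s["orientation"]=Ro.from_matrix(np.array([[-0.01461518,0.99969135,-0.02008966],[0.99973067,0.01424762,-0.01831915],[-0.01802727,-0.02035199,-0.99963034]])).as_quat()
crop("pics/w5.png",200,270,290,325,8,"pics/w5a.png")
for a in(.48,.5,.52,.54):print(a,(proj("wrist",pt(.196,.187,0,a),s)[0]-[200,270])*8+3.5,(proj("wrist",pt(.196,.15,0,a),s)[0]-[200,270])*8+3.5)
```

```text
[191.19338313 129.48019542]
[504.63474443 365.70510392]
[392.95844855 403.88966556]
0.48 [589.64796522 251.07779302] [310.9159447  179.46527074]
0.5 [572.5680813 265.3989681] [295.86086647 189.79130527]
0.52 [554.55347558 279.83844682] [280.1534279  200.15286208]
0.54 [535.59013281 294.38843288] [263.78971239 210.54356797]
```

View pics/w6a.png

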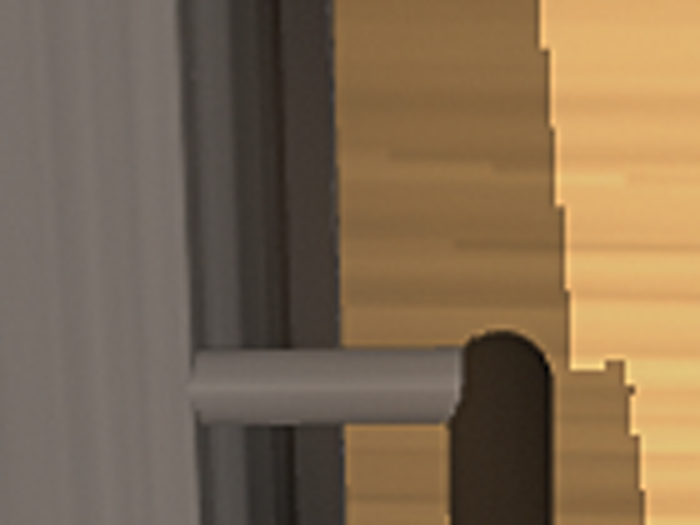

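View pics/w5a.png

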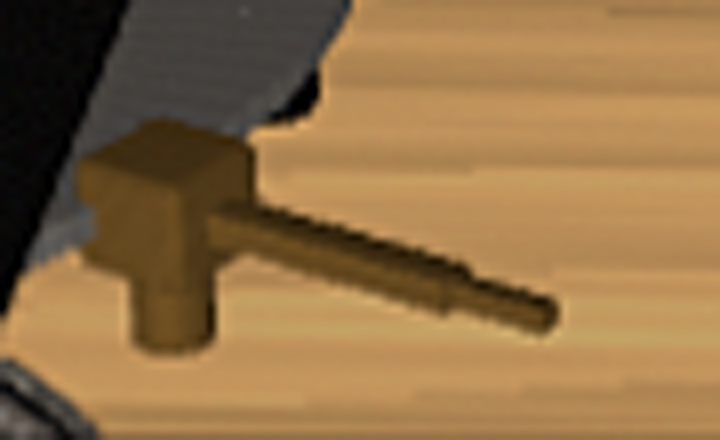

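The same wrist camera gives table 0.5205 (edge) and finger 0.5195 (tip). With the flat-edge bias removed they are 0.516 and 0.513, so they agree within 0.005. I check that everything is steady and the other items are untouched.

```bash
python3 -m pendant '[{"fingers":4,"translation":[0,0,0],"spin":0},{"fingers":4,"translation":[0,0,0],"spin":0},{"fingers":4,"translation":[0,0,0],"spin":0},{"fingers":4,"translation":[0,0,0],"spin":0}]'
python3 - <<'E'
from m import *
a=imaging.camera("scene")[:,:,::-1];cv2.imwrite("pics/s10.png",a)
w=imaging.camera("wrist")[:,:,::-1];d=cv2.absdiff(w,cv2.imread("pics/w9.png")).max(2);print("changed px",(d>40).sum(),sensors.observe()["dq"].round(3))
crop("pics/s10.png",80,120,460,270,2,"pics/s10a.png")
E
```

```text
time: 21.18
tcp_pos: [0.5371, 0.1622, 0.2402]
orientation: [0.701, 0.713, -0.013, -0.001]
ft_force: [1.0, 5.5, -1.3]
width: 0.0132
changed px 8 [ 0.     0.001 -0.001  0.001  0.001 -0.001]
```

View pics/s10a.png

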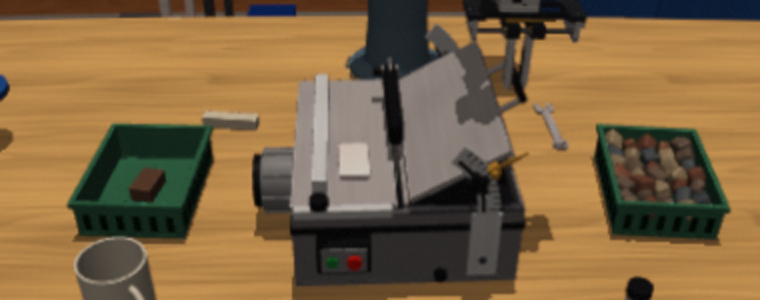

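The block sits in the green crate at (148,185), the slab and the roughs look untouched, and the table is held up in line with the finger at (505,160). Nothing is moving, so I hand in.

```bash
python3 -c "
from workcell import workorder;print(workorder.hand_in())"
```

```text
the job is handed in; nothing more can be done
None
```

The block is in the empty green crate and the bevel table is held at the index finger's angle, about 0.52 rad. I handed the job in at about 21 s with the gripper still on the bar.

- **Block:** I lowered it until it touched the crate floor (about 8 N of contact force), then let go. The pictures show it lying flat near the middle of the crate.
- **Table angle:** With the wrist camera, the table edge reads 0.52 rad raw and 0.516 with the camera offset removed. The index tip reads 0.52 raw and 0.513 corrected, so they agree to within about 0.005 rad.
- **Where the checks disagreed:** The coarser scene camera puts the table at 0.50–0.51 and the finger at 0.51–0.52. The table could be up to about 0.01 rad low. The arm's own position gives 0.515 from sideways travel and 0.533 from height, probably because the bar slid slightly in the grip.
- **Steadiness:** The last check showed no motion over about half a second. The grip was firm on the bar, with about 5.5 N of sideways force at the wrist.
- **Other items:** The slab, the crate of rough stones and the index finger look unmoved in the last scene picture.
- **One slip on the way:** While carrying the block, the last joint ran to the end of its range (read -2.7414 against -2.74). I backed it off at once. It left a 1.5 degree tool tilt, which did no harm to the placing or the grip.

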